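Re-aim a clamped circuit board

TASK

On the holder with the green circuit board, back off the red clamp knob just enough to free the turntable (less than a quarter turn), swivel the board until the white pointer stands at the red mark on its base, and tighten the knob again, fully home. Leave the clamp knob of the holder with the black display alone.

Things in the scene. Friction and masses are not known exactly. Their poses are not given: they have to be found in the camera images.
- board_clamp (a joint): Angle (rad) of the red wing knob of the clamp on the green board's holder. 0 is fully tight, at a stop; it grows anticlockwise seen from above (loosening). It starts between 0 and 0.08. Under about 0.45 the strap below it presses on the disc and locks it; above 0.5 the disc is free. The knob keeps its height, stays where left (springs back at most 0.06) and takes under 0.5 N m.
- board_knob (a point): Centre of the wings of that red knob, on its vertical turning axis, 96 mm above the bench. The wings are a bar 48 mm long along this point's x axis, 12 mm thick along its y axis and 34 mm high (top at 110 mm), clear all round; one end has a white line on top. It stands beside the turntable, 105 mm from its axis, on the side opposite the red mark.
- board_bar (a point): Centre of the aluminium top bar of the frame round the upright green board, on the turntable's vertical axis, 113 mm above the bench. The bar is 92 mm long (this point's x), 12 mm thick (y) and 14 mm high. Gripped across y at the middle it can be twisted about the vertical: freed, it turns easily and stays where left. The frame stands on a dark 96 mm disc in a steel ring on a blue base.
- board_pointer (a point): Tip of the white pointer painted on that dark disc, at its edge, 47 mm from the turntable's axis, along the -y axis of board_bar. It starts 0.5 to 1.0 rad anticlockwise (seen from above) of the red mark.
- board_mark (a point): Inner end of the red mark on the steel ring of the same base, fixed, 50 mm from the turntable's axis, on the side away from the knob.
- display_clamp (a joint): Angle of the red wing knob of the other, equal holder, whose black frame holds a black display panel with white dots. It is tight and is to stay so.
There are look-alikes about, which are no part of the job. Leave any purple or yellow look-alike of the part that bears board_bar alone.

How it is judged:
By the outcome, as a careful person would: the job done as asked, in the order asked, and still so for the second after the job is handed in, with the robot touching nothing.
It also fails if it takes over 64 s, if anything falls off the work surface, if the arm or the gripper's body presses on something with over 40 N, if the wrist force passes 120 N, or if a joint passes its speed limit or range.

ROBOT

A 7-joint arm with a two-finger parallel gripper is mounted at the origin on the work surface. World frame = base frame: x ahead of the robot, y to its left, z up, the work surface at z = 0. Lengths are in m, angles in rad, forces in N, time in s.
With the tool pointing down it reaches from about 0.425 to 0.95 m from the base axis. Payload 4.7 kg.
Tool frame: the origin (TCP) lies between the finger pads; the fingertips stand 25 mm ahead of it and the grasp point (between the pads) lies 6 mm ahead of it; x points along the fingers, z is the direction in which the jaws open and shut, and the axes are right-handed (so a half turn about x gives the same grasp; the last joint's range is limited). The gripper opens to 85 mm and grips with 20 to 120 N. Pads are 22 mm wide; open, the fingers measure 114 mm over their backs; the gripper's body (76 mm by 85 mm) begins 54 mm behind the grasp point. The pads swing forward as they close: fully open they stand 13 mm farther back than shut.
Start: joints at [-1.36, 0.469, -0.049, 1.532, 0.024, 1.141, -0.082], TCP at [0.16, 0.656, 0.256] pointing down, gripper open.
Joint ranges: [-2.59, 2.59], [-0.33, 1.99], [-1.39, 1.29], [0.1, 2.45], [-1.04, 4.18], [0.21, 1.99], [-2.66, 2.66]. Speed limits (rad/s): [2.57, 2.57, 3.14, 3.14, 3.14, 3.14, 3.14].

INTERFACE

Orientations are given as a 3x3 rotation matrix whose columns are the frame's x, y, z axes.
In Python, from rig import * gives the robot as it stands. Calls block until the motion is done:
- movep(position, orientation): joint-space move of the TCP to a pose.
- move_l(position, attitude=None, feed=0.15, until_force=None): straight line of the TCP; attitude=None keeps the orientation; feed is the mean speed in m/s. With until_force (N) it stops when the force on the tool has changed by that much, and returns True; else False.
- move_joints(angles): joint-space move.
- command_gripper(opening, newtons=None): finger opening in m; newtons is the grip in N (None keeps the last); returns when the fingers have stopped.
- sleep(seconds).
- inverse_kinematics(position, orientation): joint angles nearest the present ones, or None.
- sense(): the state.
- camera(name): name is "scene" or "side" or "wrist"; returns (picture, depth): 480x640x3 uint8, red, green, blue; 480x640 float32, m along the optical axis (not along the pixel's ray), 0 where there is no reading.
- camera_params(name): a dict with "K" (3x3 intrinsics, pixels), "dist" ([k1, k2, p1, p2, k3] as OpenCV has them; the pictures are not rectified), "position" and "rotation" of the camera in the world; the wrist camera has in their place "tool_from_camera" (4x4, takes a point from camera to tool coordinates, whose origin is the TCP and whose axes are the tool frame's). Camera axes: x right, y down, z forward; pixel columns grow to the right and rows downward; lengths in m; the calibration is good to about 2 mm. A picture is of the moment at which its call begins: read the wrist's pose just before it. camera_params takes no time and is no camera call.
A pose or a line that the arm cannot do raises Unreachable and nothing moves.
- finish_job(): hands the job in, once; it reports no verdict.
The state is a dict: "time_s": time; "joint_pos": joint angles; "qd": joint speeds; "joint_efforts": joint torques, N m; "position": TCP position; "tcp_rot": TCP orientation; "wrist_force": force on the tool from outside, world axes, zero at the start; "ft_torque": the same for the moment, N m; "finger_gap": finger opening in m.
Only numpy, scipy, OpenCV 4.12 (cv2) and the standard library are available. Lean on these libraries where they do the work, as an engineer would, in place of code of your own. Each camera call takes 0.05 s, during which the arm holds its last target.

## Working session

There is one attempt and no reset: what is moved stays moved. The work goes in short steps, each a Python script; the robot and the scene stay as the last script left them, time stands still between calls to the robot, and variables do not carry over. Pictures are saved under pics/ and viewed, and the job is handed in when it is done.

```bash
mkdir -p pics; ls; python3 - <<'E'
from rig import *
import cv2,numpy as np
s=sense();print(s['time_s'],s['position'],s['tcp_rot'],s['finger_gap'])
for n in ("scene","side","wrist"):
    p,d=camera(n);cv2.imwrite(f"pics/a_{n}.png",p[:,:,::-1]);np.savez(f"a_{n}.npz",p=p,d=d)
    print(n,camera_params(n))
E
```

```text
pics
0.0 [0.16015868 0.65517948 0.25524037] [[-4.11503735e-04 -9.71396795e-01  2.37461781e-01]
 [-1.91614704e-03  2.37462131e-01  9.71394907e-01]
 [-9.99998080e-01 -5.52790568e-05 -1.95905565e-03]] 0.08534393446410046
scene {'K': array([[613.89281213,   0.        , 319.1006117 ],
       [  0.        , 613.89281213, 231.16588485],
       [  0.        ,   0.        ,   1.        ]]), 'dist': array([-0.10878274,  0.        ,  0.        ,  0.        ,  0.        ]), 'position': array([1.17280727, 0.09484945, 1.10922945]), 'rotation': array([[-0.14822323,  0.8314258 , -0.53550071],
       [ 0.98891347,  0.12950606, -0.07265213],
       [ 0.00894573, -0.5403326 , -0.84140398]])}
side {'K': array([[622.0504829 ,   0.        , 321.11948259],
       [  0.        , 622.0504829 , 235.34498727],
       [  0.        ,   0.        ,   1.        ]]), 'dist': array([-0.04810304,  0.        ,  0.        ,  0.        ,  0.        ]), 'position': array([ 0.30205217, -0.96709817,  0.64983202]), 'rotation': array([[ 0.9773928 , -0.11190965,  0.17938659],
       [-0.21131928, -0.48940418,  0.84606602],
       [-0.0068904 , -0.86484668, -0.50198879]])}
wrist {'K': array([[358.30750736,   0.        , 312.91132715],
       [  0.        , 358.30750736, 244.27999673],
       [  0.        ,   0.        ,   1.        ]]), 'dist': array([-0.00395569,  0.        ,  0.        ,  0.        ,  0.        ]), 'tool_from_camera': array([[-1.80029499e-04, -2.64301683e-01,  9.64440038e-01,
        -1.18799240e-01],
       [-9.55938657e-04, -9.64439568e-01, -2.64301733e-01,
         6.63090684e-02],
       [ 9.99999527e-01, -9.69527624e-04, -7.90286239e-05,
        -6.85783001e-04],
       [ 0.00000000e+00,  0.00000000e+00,  0.00000000e+00,
         1.00000000e+00]])}
```

View pics/a_scene.png

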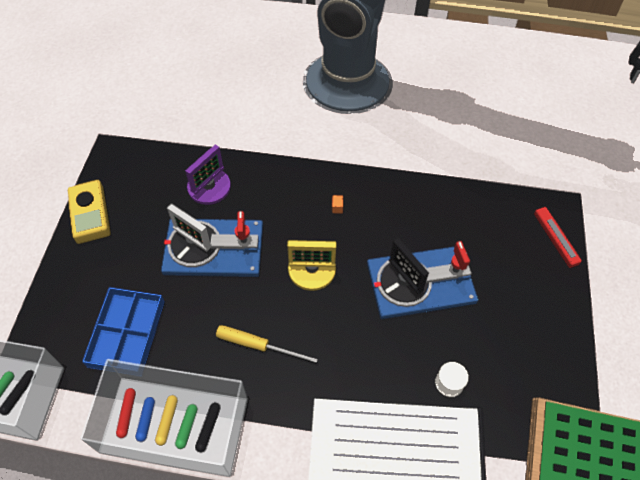

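View pics/a_side.png

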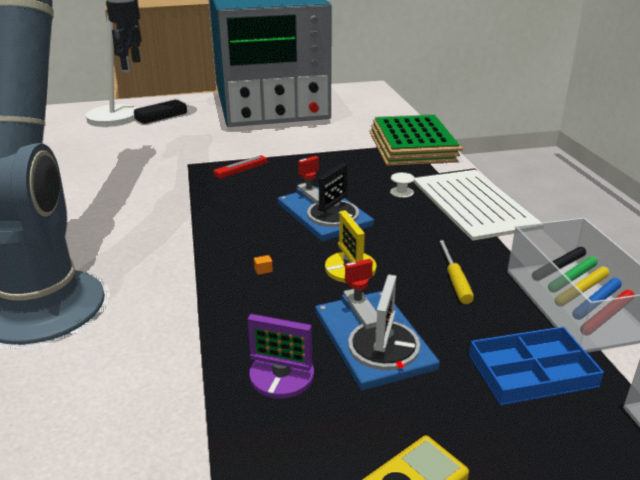

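View pics/a_wrist.png

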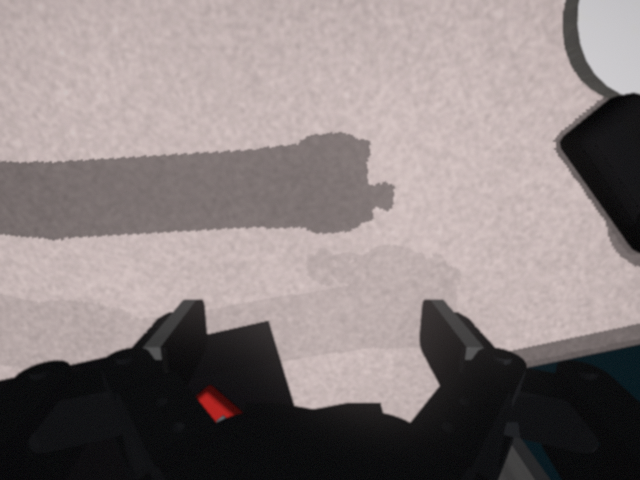

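The scene view shows two blue holders. The aluminium frame is on the left, at about (190,235), with its knob at (242,230) and mark at (167,242). The black display is on the right, at about (407,270). Next I'll locate the aluminium one roughly and view it with the wrist camera.

```bash
cat > h.py <<'E'
from rig import *
import cv2,numpy as np
def ray(name,uv,state=None):
    c=camera_params(name)
    if name=='wrist':
        T=np.eye(4);T[:3,:3]=state['tcp_rot'];T[:3,3]=state['position'];M=T@c['tool_from_camera'];R,o=M[:3,:3],M[:3,3]
    else: R,o=c['rotation'],c['position']
    u=cv2.undistortPoints(np.array(uv,float).reshape(-1,1,2),c['K'],c['dist']).reshape(-1,2)
    d=np.c_[u,np.ones(len(u))]@R.T
    return np.array(o),d
def plane(name,uv,z,state=None):
    o,d=ray(name,uv,state);return o+d*((z-o[2])/d[:,2])[:,None]
def tri(n1,p1,n2,p2):
    o1,d1=ray(n1,[p1]);o2,d2=ray(n2,[p2])
    A=np.c_[d1[0],-d2[0]];t=np.linalg.lstsq(A,o2-o1,rcond=None)[0]
    a=o1+d1[0]*t[0];b=o2+d2[0]*t[1];return (a+b)/2,np.linalg.norm(a-b)
def redmask(p):
    h=cv2.cvtColor(p,cv2.COLOR_RGB2HSV);return (((h[...,0]<8)|(h[...,0]>172))&(h[...,1]>150)&(h[...,2]>90)).astype(np.uint8)
def tool(yaw):  # z (jaw) axis at angle yaw in world xy, pointing down
    x=np.array([0,0,-1.]);z=np.array([np.cos(yaw),np.sin(yaw),0]);return np.c_[x,np.cross(z,x),z]
def snap(n,f):
    s=sense();p,d=camera(n);cv2.imwrite(f"pics/{f}.png",p[:,:,::-1]);np.savez(f"{f}.npz",p=p,d=d,pos=s['position'],rot=s['tcp_rot']);return s,p,d
E
python3 - <<'E'
from h import *
for n in("scene","side"):
    p=np.load(f"a_{n}.npz")['p'];k,l,st,c=cv2.connectedComponentsWithStats(redmask(p))
    for i in range(1,k):
        if st[i,4]>8: print(n,st[i],c[i],plane(n,[c[i]],.096)[0],plane(n,[c[i]],.03)[0])
E
```

```text
scene [535 207  47  60 601] [556.55906822 234.98668885] [0.46398029 0.47691903 0.096     ] [0.41780853 0.50180638 0.03      ]
scene [235 211  14  28 210] [241.1        226.78571429] [ 0.54146975 -0.1461116   0.096     ] [ 0.50034553 -0.16180738  0.03      ]
scene [164 239   7   6  28] [166.67857143 241.60714286] [ 0.59757379 -0.28252523  0.096     ] [ 0.56010408 -0.30710676  0.03      ]
scene [456 241  14  28 145] [462.88275862 254.24137931] [0.53759083 0.28967128 0.096     ] [0.49621394 0.30236164 0.03      ]
scene [452 255   8  14  70] [455.31428571 261.65714286] [0.5564424  0.27553011 0.096     ] [0.51629347 0.28729934 0.03      ]
scene [374 282   8   5  27] [377.48148148 283.88888889] [0.62670685 0.13220614 0.096     ] [0.59113482 0.13463949 0.03      ]
scene [116 389  19  49 464] [125.23706897 412.9612069 ] [ 0.9354253 -0.2596074  0.096    ] [ 0.91996265 -0.2826961   0.03      ]
side [309 102   9  11  69] [313.1884058  106.79710145] [0.62815567 0.66298187 0.096     ] [0.66701733 0.85723803 0.03      ]
side [214 156  53  22 386] [238.12435233 167.38341969] [0.38522397 0.29721167 0.096     ] [0.39513553 0.44787911 0.03      ]
side [298 156  21  23 351] [308.44444444 166.96866097] [0.5359451  0.26413842 0.096     ] [0.56381805 0.41086452 0.03      ]
side [345 259  27  31 608] [358.54276316 273.68585526] [ 0.53257137 -0.16666654  0.096     ] [ 0.56004227 -0.07127933  0.03      ]
side [617 290  17   7  70] [625.8 293.1] [ 0.91897404 -0.31077326  0.096     ] [ 0.99249243 -0.23255921  0.03      ]
side [396 360   8   8  43] [399.41860465 363.90697674] [ 0.5290455  -0.38415944  0.096     ] [ 0.55609622 -0.3146908   0.03      ]
```

```bash
python3 - <<'E'
from h import *
movep(np.array([.575,-.215,.27]),tool(np.pi/2))
s,p,d=snap('wrist','b1');print(s['time_s'],s['joint_pos'],s['position'])
E
```

```text
3.5167 [-0.39860073  0.50138708  0.98713789  1.70945701 -0.44940552  1.17752245
  2.28183214] [ 0.57540405 -0.21416773  0.26981969]
```

View pics/b1.png

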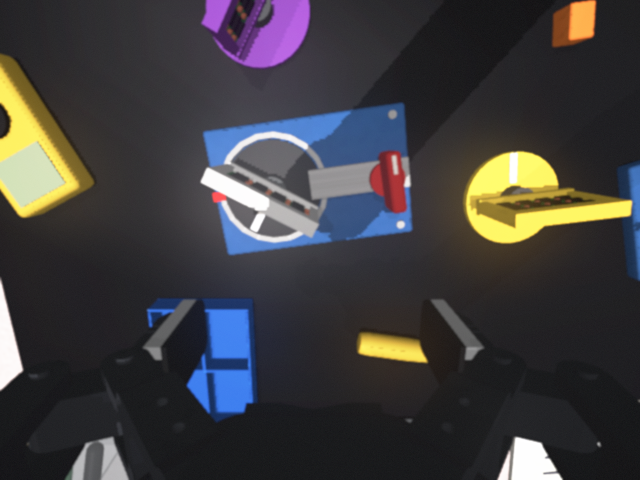

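```bash
python3 - <<'E'
import cv2
p=cv2.imread('pics/b1.png')[90:260,190:430];cv2.imwrite('pics/b1z.png',cv2.resize(p,None,fx=3.3,fy=3.3,interpolation=cv2.INTER_CUBIC))
E
```

```text
(no output)
```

View pics/b1z.png

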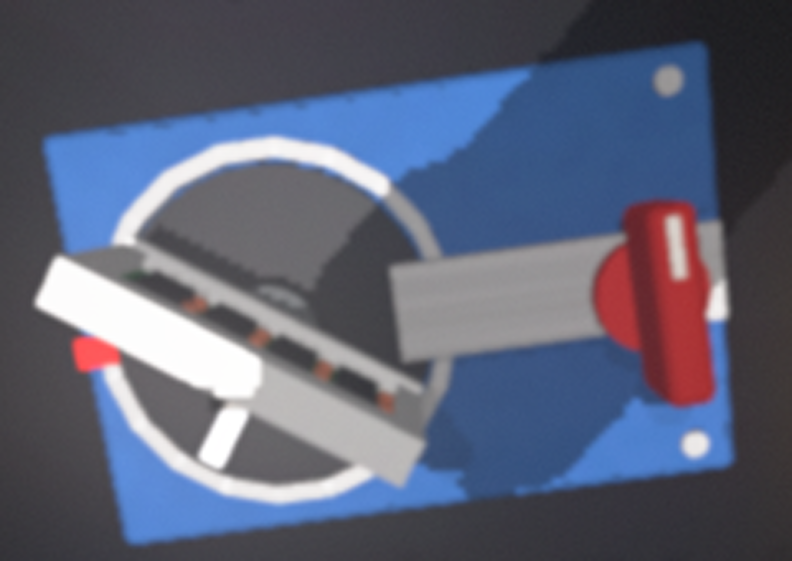

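```bash
python3 - <<'E'
from h import *
f=np.load('b1.npz');s=dict(position=f['pos'],tcp_rot=f['rot']);d=f['d']
def F(l): return np.array([(190+x/3.3,90+y/3.3) for x,y in l])
def depthz(l):
    for u,v in F(l):
        o,r=ray('wrist',[(u,v)],s);print((u,v),(o+r[0]*d[int(round(v)),int(round(u))]))
print('disc/pointer/ring/mark/bar/knob depth pts');depthz([(220,190),(225,435),(265,148),(98,353),(150,310),(330,420),(680,320),(500,300)])
bar=plane('wrist',F([(62,257),(38,303),(398,487),(425,443)]),.120,s);bc=bar.mean(0)
dx=(bar[2]+bar[3]-bar[0]-bar[1])/2;print('bar',bar[:,:2],bc,np.linalg.norm(dx),np.degrees(np.arctan2(dx[1],dx[0])))
kn=plane('wrist',F([(655,203),(697,203),(713,402),(672,405)]),.110,s);kc=kn.mean(0);kx=(kn[0]+kn[1]-kn[2]-kn[3])/2
print('knob',kc,np.linalg.norm(kx),np.degrees(np.arctan2(kx[1],kx[0])),'dist',np.linalg.norm((bc-kc)[:2]))
E
```

```text
disc/pointer/ring/mark/bar/knob depth pts
(np.float64(256.6666666666667), np.float64(147.57575757575756)) [ 0.51027991 -0.2695415   0.02811785]
(np.float64(258.1818181818182), np.float64(221.8181818181818)) [ 0.58321197 -0.27053545  0.0310423 ]
(np.float64(270.3030303030303), np.float64(134.84848484848484)) [ 0.49836908 -0.2561939   0.02576582]
(np.float64(219.6969696969697), np.float64(196.96969696969697)) [ 0.55842904 -0.30893668  0.02732962]
(np.float64(235.45454545454547), np.float64(183.93939393939394)) [ 0.53592661 -0.27226348  0.12112829]
(np.float64(290.0), np.float64(217.27272727272728)) [ 0.56104888 -0.23232985  0.12076558]
(np.float64(396.06060606060606), np.float64(186.96969696969697)) [ 0.53925275 -0.15082092  0.11062677]
(np.float64(341.5151515151515), np.float64(180.90909090909093)) [ 0.54132128 -0.18724443  0.03859751]
bar [[ 0.52434421 -0.29144176]
 [ 0.534481   -0.29761072]
 [ 0.57714448 -0.21670492]
 [ 0.56661202 -0.21042764]] [ 0.55064543 -0.25404626  0.12      ] 0.09142125691332045 62.3217980884069
knob [ 0.53594798 -0.14984679  0.11      ] 0.046814233467402315 -171.7166515631411 dist 0.10523091265401031
```

```bash
python3 - <<'E'
from h import *
K=np.array([.5359,-.1498,.2]);B=np.array([.5506,-.2540,.2])
np.set_printoptions(precision=3,suppress=True)
for nm,P,ys in(('K',K,(-100,-82,-45,80,98,135)),('B',B,(-28,-82,-90,152,98,90))):
    for y in ys: print(nm,y,inverse_kinematics(P,tool(np.radians(y))))
E
```

```text
K -100 [-0.603  0.548  1.118  1.922 -0.575  1.038 -0.978]
K -82 [-0.603  0.548  1.118  1.922 -0.575  1.038 -0.664]
K -45 [-0.603  0.548  1.118  1.922 -0.575  1.038 -0.018]
K 80 [-0.551  0.497  1.019  1.92  -0.502  1.005  2.091]
K 98 [-0.506  0.465  0.942  1.918 -0.45   0.986  2.353]
K 135 [ 0.083  0.333  0.142  1.888 -0.058  0.925  2.609]
B -28 [-0.381  0.646  1.113  1.806 -0.647  1.11   0.473]
B -82 [-0.381  0.646  1.113  1.806 -0.647  1.11  -0.47 ]
B -90 [-0.381  0.646  1.113  1.806 -0.647  1.11  -0.609]
B 152 [ 0.94   0.537 -0.804  1.731  0.435  1.062  2.641]
B 98 [-0.271  0.543  0.899  1.801 -0.489  1.037  2.527]
B 90 [-0.29   0.557  0.934  1.802 -0.513  1.047  2.41 ]
```

```bash
python3 - <<'E'
from h import *
command_gripper(.04,40)
movep(np.array([.5359,-.1498,.22]),tool(np.radians(-81.8)))
s,p,d=snap('wrist','c1');print(s['time_s'],s['joint_pos'],s['position'],s['finger_gap'],s['wrist_force'])
E
```

```text
6.6 [-0.6116173   0.51186636  1.11921055  1.90164985 -0.52837013  1.06386907
 -0.69992326] [ 0.53595095 -0.14988248  0.22007699] 0.039916484603672066 [ 0.0060263   0.51742987 -0.11098478]
```

View pics/c1.png

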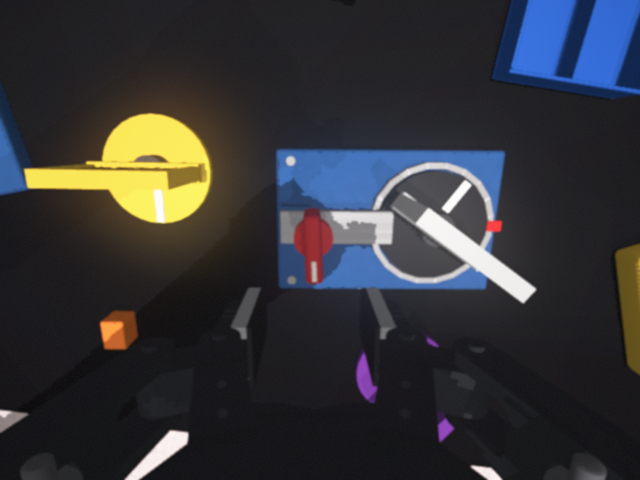

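The wrist view, now aligned with the base, shows the knob wings upright in the image between (313,212) and (314,282), lined up with the jaws. The pointer is at (465,185) and the mark at (494,226). I'll descend and grip.

```bash
python3 - <<'E'
from h import *
f=np.load('c1.npz');s=dict(position=f['pos'],tcp_rot=f['rot'])
print(plane('wrist',[(313,210),(314,282)],.11,s))
hit=move_l(np.array([.5359,-.1498,.102]),feed=.12,until_force=8);s=sense();print(hit,s['position'],s['wrist_force'])
if not hit:
    command_gripper(0.0,40);s=sense();print(s['time_s'],s['finger_gap'],s['wrist_force'],s['ft_torque'],s['position'])
E
```

```text
[[ 0.56314874 -0.14679582  0.11      ]
 [ 0.51410026 -0.15451726  0.11      ]]
False [ 0.53639939 -0.15015043  0.1026773 ] [-0.18843189  0.63839006  0.51836937]
8.1417 0.01155613287919648 [0.21483093 0.99369607 4.30416628] [0.20544544 0.08699187 0.23932085] [ 0.53636752 -0.14981102  0.10263606]
```

```bash
python3 - <<'E'
from h import *
q=np.array(sense()['joint_pos']);q0=q.copy()
for a in (.15,.3,.45,.55,.65):
    t=q0.copy();t[6]+=a;move_joints(t);s=sense()
    z=s['tcp_rot'][:,2];print(round(s['time_s'],2),a,np.degrees(np.arctan2(z[1],z[0])),s['ft_torque'],s['wrist_force'],s['finger_gap'],s['position'])
E
```

```text
8.41 0.15 -73.2991072615253 [0.0974139  0.0248956  0.27756927] [0.27203575 0.45822015 1.54031339] 0.011662761364102365 [ 0.53639757 -0.14970905  0.10270858]
8.68 0.3 -64.81955696867944 [0.19444202 0.12517248 0.18412433] [-0.37860134  1.21669326  2.32924584] 0.011339744912498725 [ 0.53635807 -0.14962656  0.10267789]
8.94 0.45 -56.28008101623776 [0.35500784 0.1355904  0.12976647] [-0.40487629  2.42615464  2.31111497] 0.011169339474133833 [ 0.53628561 -0.14952101  0.10267615]
9.19 0.55 -50.51734420190448 [0.42068713 0.32613783 0.10385688] [-1.28651791  2.66992677  4.11390093] 0.011349519172782542 [ 0.5362417  -0.14946543  0.10265963]
9.44 0.65 -44.762690305824556 [0.63199488 0.40570752 0.17108697] [-1.59871567  2.72982135  4.55207303] 0.011399882625118811 [ 0.5362155  -0.14940502  0.10264758]
```

```bash
python3 - <<'E'
from h import *
command_gripper(.04);s=sense();p=np.array(s['position']);move_l(p+[0,0,.11],feed=.2)
movep(np.array([.5506,-.2540,.23]),tool(np.radians(-27.7)))
s,p,d=snap('wrist','d1');print(s['time_s'],s['position'])
E
```

```text
11.025 [ 0.54949419 -0.25472457  0.22844478]
```

View pics/d1.png

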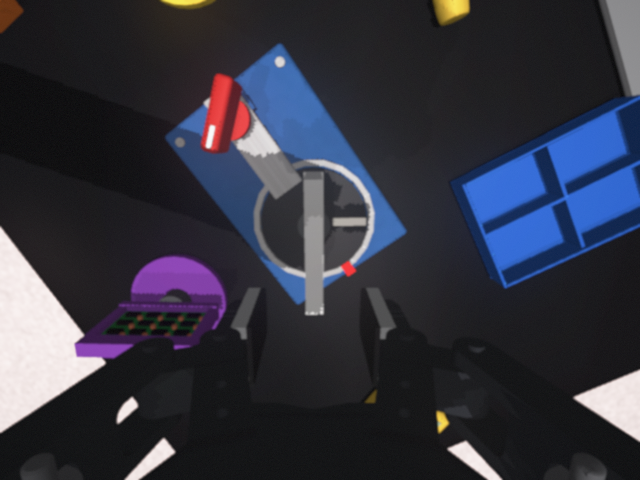

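```bash
python3 - <<'E'
from h import *
f=np.load('d1.npz');s=dict(position=f['pos'],tcp_rot=f['rot']);p=f['p']
m=redmask(p);m[:, :190]=0;m[160:]=0;m[:,250:]=0
cv2.imwrite('pics/d1z.png',cv2.resize(p[60:330,150:420,::-1],None,fx=2.2,fy=2.2,interpolation=cv2.INTER_CUBIC))
a=plane('wrist',[(229,77),(208,151)],.110,s);w=a[0]-a[1];print(a,np.degrees(np.arctan2(w[1],w[0])),np.linalg.norm(w))
b=plane('wrist',[(314,172),(314.5,314)],.120,s);w=b[0]-b[1];print(b.mean(0),np.degrees(np.arctan2(w[1],w[0])),np.linalg.norm(w))
E
```

```text
[[ 0.55467762 -0.13632892  0.11      ]
 [ 0.51992177 -0.16734904  0.11      ]] 41.74939032419794 0.0465855853943597
[ 0.55164485 -0.25325045  0.12      ] 62.32428857291969 0.09697213514335672
```

View pics/d1z.png

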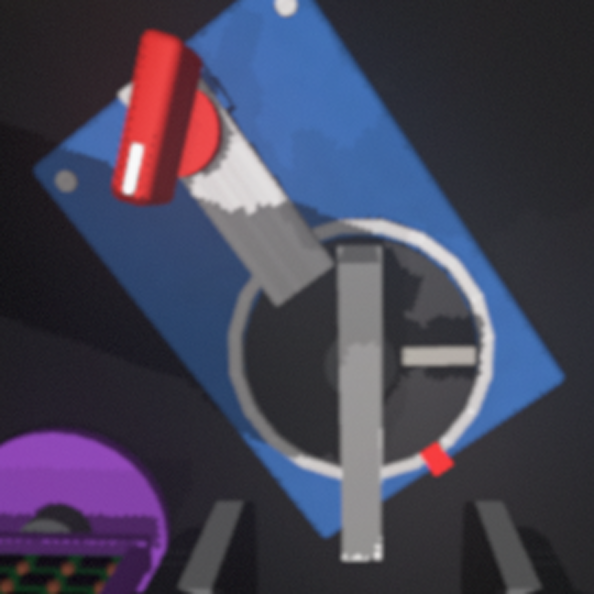

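```bash
python3 - <<'E'
from h import *
hit=move_l(np.array([.551,-.2537,.119]),attitude=tool(np.radians(-27.7)),feed=.12,until_force=8);s=sense();print(hit,s['position'],s['wrist_force'])
if not hit:
    command_gripper(0.0,30);s=sense();print(s['time_s'],s['finger_gap'],s['wrist_force'],s['ft_torque'],s['position'])
    q0=np.array(s['joint_pos'])
    z=s['tcp_rot'][:,2];y0=np.degrees(np.arctan2(z[1],z[0]))
    tot=np.radians(-81.9-y0);print(y0,tot)
    for k in (.15,.3,.5,.75,1):
        t=q0.copy();t[6]+=tot*k;move_joints(t);s=sense()
        z=s['tcp_rot'][:,2];print(round(s['time_s'],2),np.degrees(np.arctan2(z[1],z[0])),s['ft_torque'],s['wrist_force'],s['finger_gap'],s['position'])
        if abs(s['ft_torque'][2])>1.5: print('stop');break
E
```

```text
False [ 0.5514596  -0.25410618  0.11978622] [-0.6976261  -0.28303905 -1.11860553]
12.5083 0.011463722939246435 [-3.80590125  1.36804176  5.09670763] [0.42669663 0.50319753 0.04918575] [ 0.55069235 -0.25345941  0.11952424]
-27.698508496831682 -0.9459944862220179
12.78 -35.66186803733501 [-0.08751806 -0.06959637  0.0114006 ] [ 0.01238586  0.76242843 -0.87734994] 0.010999232556347183 [ 0.55092658 -0.25359963  0.11948414]
13.04 -43.6942998543873 [-0.14376882 -0.16671235  0.01306674] [ 0.57144955  0.28756659 -1.1395461 ] 0.01144703895996761 [ 0.55092035 -0.25361094  0.11950782]
13.34 -54.47804520949704 [-0.1393725  -0.17418153 -0.00890157] [ 0.07824303 -0.1758441  -1.62431741] 0.011390676288704925 [ 0.55073538 -0.25356283  0.11947364]
13.68 -68.02986342700622 [-0.15998442 -0.15715395  0.00337493] [ 1.18050212  0.14434992 -1.5849654 ] 0.011652601183049427 [ 0.55061805 -0.25353764  0.11948396]
14.03 -81.59012593484367 [-0.15678738 -0.0905381  -0.03326091] [-0.82657435 -0.41473552 -1.49055646] 0.011500019976285579 [ 0.55048863 -0.25358881  0.11947542]
```

Turning was easy, so the disc was free. I'll release, rise and look straight down on the pointer and mark.

```bash
python3 - <<'E'
from h import *
sleep(.2);s=sense();z=s['tcp_rot'][:,2];print(np.degrees(np.arctan2(z[1],z[0])))
command_gripper(.04);p=np.array(sense()['position']);move_l(p+[0,0,.05],feed=.15)
movep(np.array([.53,-.29,.24]),tool(np.radians(-81.9)));sleep(.4)
s,p,d=snap('wrist','e1');print(s['time_s'],s['position'])
cv2.imwrite('pics/e1z.png',cv2.resize(p[80:330,180:460,::-1],None,fx=2.4,fy=2.4,interpolation=cv2.INTER_CUBIC))
E
```

```text
-81.766515001816
15.9167 [ 0.53004222 -0.28943897  0.23924741]
```

View pics/e1.png

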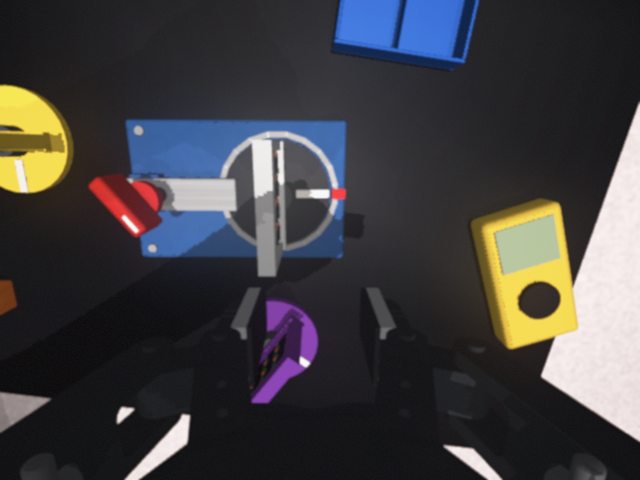

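View pics/e1z.png

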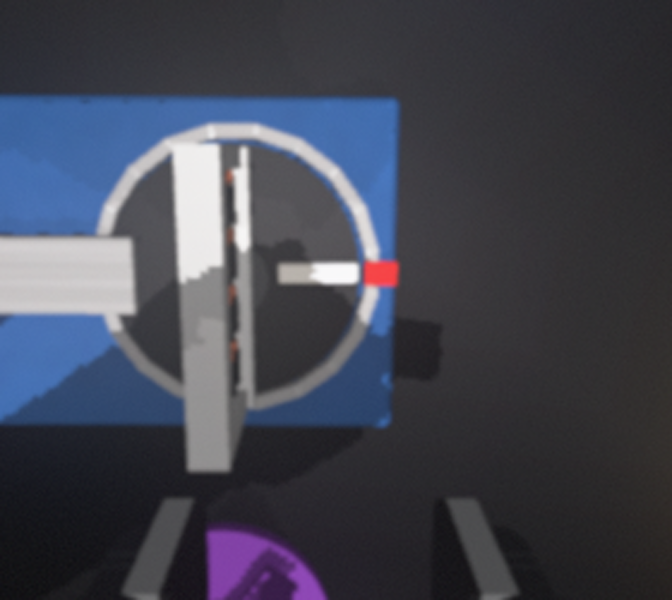

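The pointer (296–330, row 194) runs straight into the red mark (339,194). I'll measure the offset, then tighten. The knob wing now runs from (97,183) to (153,232).

```bash
python3 - <<'E'
from h import *
f=np.load('e1.npz');s=dict(position=f['pos'],tcp_rot=f['rot']);p=f['p']
r=redmask(p);r[:,:320]=0;r[:, 360:]=0
h=cv2.cvtColor(p,cv2.COLOR_RGB2HSV);w=((h[...,2]>130)&(h[...,1]<60)).astype(np.uint8)
w2=np.zeros_like(w);w2[180:208,297:330]=w[180:208,297:330]
cm=lambda m:(np.argwhere(m)[:,::-1].mean(0))
a=plane('wrist',[cm(r),cm(w2)],.028,s);print(cm(r),cm(w2),a)
for c in([.551,-.2537],[.5506,-.2540]):
    print([np.degrees(np.arctan2(*(q[:2]-c)[::-1])) for q in a])
# tip vs mark columns
for u in range(298,346,4):
    col=np.where((w if u<331 else r)[183:206,u])[0]; print(u,col.mean()+183 if len(col) else None,len(col),end='; ')
k=plane('wrist',[(97,183),(153,232)],.11,s);print(k,np.degrees(np.arctan2(*(k[0]-k[1])[:2][::-1])))
E
```

```text
[338.76377953 193.53543307] [313.7885906  193.40939597] [[ 0.55790208 -0.31008152  0.028     ]
 [ 0.55478276 -0.28732954  0.028     ]]
[np.float64(-83.02072094772676), np.float64(-83.58216819923504)]
[np.float64(-82.58154874150235), np.float64(-82.84695026586911)]
298 193.5 8; 302 193.5 8; 306 193.5 8; 310 193.0 9; 314 193.5 10; 318 193.5 10; 322 193.5 10; 326 193.5 10; 330 200.75 4; 334 193.5 8; 338 193.5 10; 342 193.5 10; [[ 0.55144108 -0.13724552  0.11      ]
 [ 0.52203194 -0.17621853  0.11      ]] 52.96170079101041
```

```bash
python3 - <<'E'
from h import *
Y=tool(np.radians(-46))
movep(np.array([.5362,-.1498,.21]),Y)
hit=move_l(np.array([.5362,-.1498,.102]),attitude=Y,feed=.12,until_force=8);s=sense();print(hit,s['position'],s['wrist_force'])
if not hit:
    command_gripper(0.0,60);s=sense();print(s['time_s'],s['finger_gap'],s['wrist_force'],s['ft_torque'],s['position'])
    q0=np.array(s['joint_pos'])
    for a in (.2,.4,.5,.58,.64,.68,.72,.76,.80,.84):
        t=q0.copy();t[6]-=a;move_joints(t);s=sense()
        z=s['tcp_rot'][:,2];print(round(s['time_s'],2),a,np.degrees(np.arctan2(z[1],z[0])),s['ft_torque'],s['wrist_force'],round(s['finger_gap'],4),s['position'])
        if abs(s['ft_torque'][2])>1.6: print('stop');break
E
```

```text
False [ 0.5367103  -0.15021336  0.10263838] [ 0.20141383 -1.24855311 -0.37307912]
18.0 0.011447680070651509 [-2.6764588   1.52758849  4.88891793] [ 0.30713561  0.38631332 -0.09006005] [ 0.53623804 -0.1494131   0.10278718]
18.31 0.2 -57.30660937614288 [-0.15556785 -0.0773312  -0.12954994] [ 0.23133642 -0.41134523 -1.35555208] 0.0113 [ 0.53630993 -0.14949836  0.10285487]
18.62 0.4 -68.66069643184083 [-0.25427116 -0.10568939 -0.07720673] [ 0.29089428 -1.13412898 -2.11300189] 0.0112 [ 0.53635492 -0.14962582  0.10283382]
18.87 0.5 -74.39740329053264 [-0.29087687 -0.16048058 -0.03529488] [ 0.83874645 -1.40269005 -1.53547907] 0.0115 [ 0.53637654 -0.14969056  0.10285614]
19.12 0.58 -79.02963247991141 [-0.46239748 -0.26257938  0.01243712] [ 0.96590947 -2.23832099 -2.4921689 ] 0.0111 [ 0.53642316 -0.14973778  0.10286994]
19.37 0.64 -82.51695235358325 [-0.5522292  -0.29207752  0.06992676] [ 1.91102983 -2.70039961 -3.1377695 ] 0.011 [ 0.5364098  -0.14977857  0.10285591]
19.62 0.68 -84.64124375730316 [-0.77416215 -0.3132667   1.1511524 ] [ 1.1846856  -3.89169218 -2.56302339] 0.0111 [ 0.5364087  -0.14977901  0.10289576]
19.87 0.72 -86.89950775564498 [-1.00104385 -0.29061426  2.13354563] [ 1.01726107 -5.31573256 -2.02987543] 0.0114 [ 0.53643768 -0.14973497  0.10296191]
stop
```

The stop was clear: torque rose from 0.07 to 2.1 N m between -82.5° and -87° of tool yaw. Now I'll release and check.

```bash
python3 - <<'E'
from h import *
command_gripper(.04);p=np.array(sense()['position']);move_l(p+[0,0,.11],feed=.2)
movep(np.array([.53,-.25,.24]),tool(np.radians(-81.9)));sleep(.4)
s,p,d=snap('wrist','g1');print(s['time_s'],s['position'])
cv2.imwrite('pics/g1z.png',cv2.resize(p[90:300,120:400,::-1],None,fx=2.8,fy=2.8,interpolation=cv2.INTER_CUBIC))
E
```

```text
21.8583 [ 0.53021221 -0.24912376  0.23972093]
```

View pics/g1z.png

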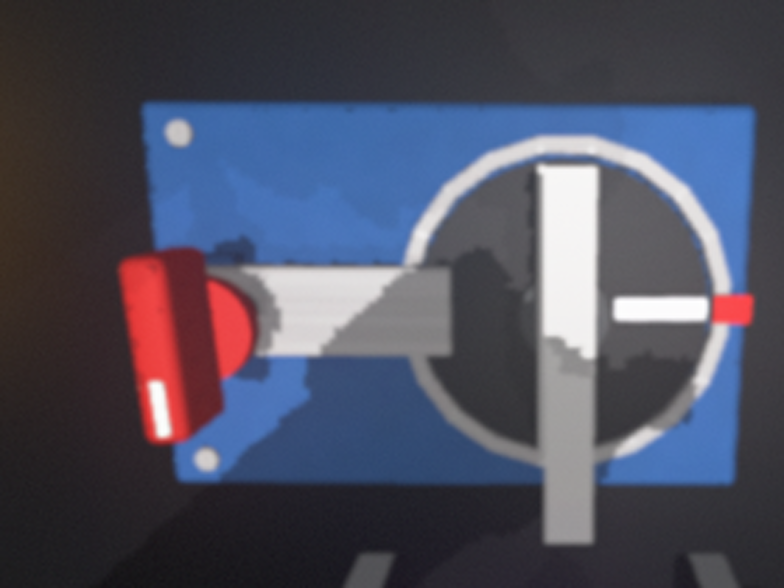

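```bash
python3 - <<'E'
from h import *
f=np.load('g1.npz');s=dict(position=f['pos'],tcp_rot=f['rot'])
F=lambda l:np.array([(120+x/2.8,90+y/2.8) for x,y in l])
def ang(l,z):
    k=plane('wrist',F(l),z,s);w=(k[0]-k[1]);return np.degrees(np.arctan2(w[1],w[0])),np.linalg.norm(w)
print('knob left top edge',ang([(122,268),(147,435)],.11),'line',ang([(154,382),(163,436)],.11),'right',ang([(163,255),(186,435)],.11))
print('bar',ang([(568,165),(569,543)],.12))
p=plane('wrist',F([(662,309),(733,309),(709,309)]),.028,s)
for c in([.551,-.2537],[.5506,-.2540]): print([np.degrees(np.arctan2(*(q[:2]-c)[::-1])) for q in p])
s,p,d=snap('scene','g_scene')
E
```

```text
knob left top edge (np.float64(10.438923630071217), np.float64(0.04270540561776961)) line (np.float64(11.603451215167732), np.float64(0.014251689714276625)) right (np.float64(9.81917152510983), np.float64(0.045849229286794024))
bar (np.float64(8.705868669732256), np.float64(0.09293767744085349))
[np.float64(-84.34371300987866), np.float64(-83.31883639210227), np.float64(-83.55568100195944)]
[np.float64(-83.60581322354045), np.float64(-82.88186518767913), np.float64(-83.04880865360124)]
```

View pics/g_scene.png

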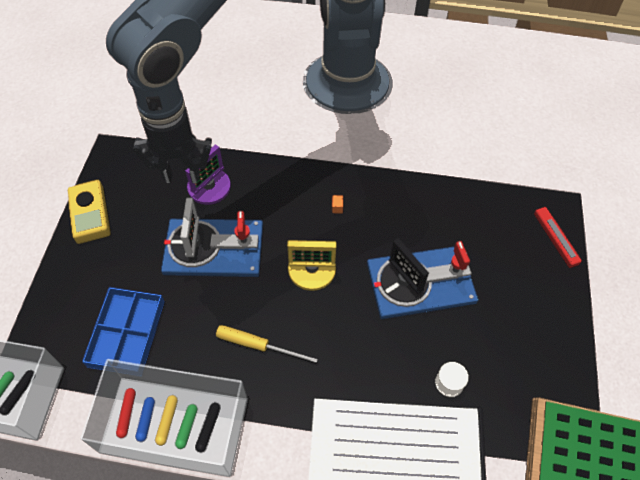

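The pointer is still on the mark, and the display's knob and everything else are untouched. The knob wing reads about 10° against about 7° at the stop. I'll repeat the initial view over the knob to compare it with the start.

```bash
python3 - <<'E'
from h import *
movep(np.array([.5359,-.1498,.22]),tool(np.radians(-81.8)));sleep(.3)
s,p,d=snap('wrist','i1');print(s['time_s'],s['position'])
a=np.load('c1.npz')['p'][200:300,260:370,::-1];b=p[200:300,260:370,::-1]
cv2.imwrite('pics/i1z.png',cv2.resize(np.hstack([a,b]),None,fx=3.6,fy=3.6,interpolation=cv2.INTER_CUBIC))
for n in('c1','i1'):
    f=np.load(n+'.npz');st=dict(position=f['pos'],tcp_rot=f['rot']);h=cv2.cvtColor(f['p'],cv2.COLOR_RGB2HSV)
    m=((h[...,2]>120)&(h[...,1]<90)).astype(np.uint8);m[:255]=0;m[287:]=0;m[:,:304]=0;m[:,326:]=0
    r=redmask(f['p']);r[:,:295]=0;r[:,340:]=0;r[288:]=0;r[:200]=0
    c=np.argwhere(m)[:,::-1].astype(np.float32);v=cv2.fitLine(c,cv2.DIST_L2,0,.01,.01).ravel()
    l=plane('wrist',[v[2:]-6*v[:2],v[2:]+6*v[:2]],.11,st);w=l[0]-l[1];print(n,len(c),v,np.degrees(np.arctan2(w[1],w[0]))%180)
    k=np.argwhere(r)[:,::-1];print(k.min(0),k.max(0))
E
```

```text
22.75 [ 0.53577728 -0.15113111  0.22032186]
c1 113 [4.4949476e-02 9.9898928e-01 3.1368143e+02 2.7105310e+02] 10.620695975830552
[295 210] [331 282]
i1 109 [6.5179795e-02 9.9787354e-01 3.1198166e+02 2.7065137e+02] 11.509387050581378
[295 210] [329 282]
```

View pics/i1z.png

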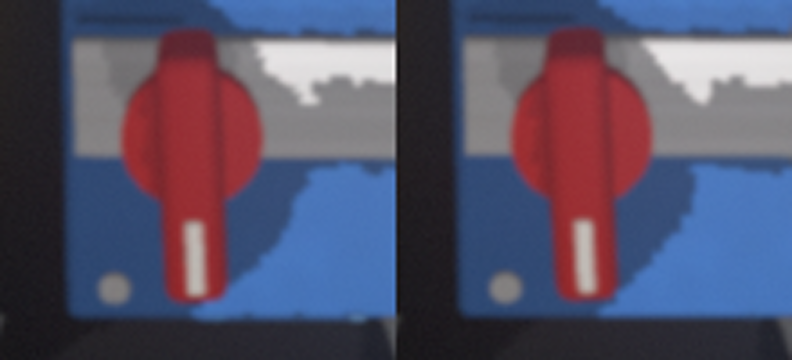

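The knob stands about 1° looser than at the start (start is 0–0.08 rad), so it may have sprung back slightly. There's plenty of time, so I'll push it home once more, ease off the torque before opening, and compare.

```bash
python3 - <<'E'
from h import *
Y=tool(np.radians(-81))
hit=move_l(np.array([.5362,-.1498,.102]),attitude=Y,feed=.12,until_force=8)
def pr(l):
    s=sense();z=s['tcp_rot'][:,2];print(l,round(s['time_s'],2),np.degrees(np.arctan2(z[1],z[0])),s['ft_torque'][2],s['wrist_force']);return s
s=pr(hit)
if not hit:
    command_gripper(0.0,60);s=pr('grip')
    q0=np.array(s['joint_pos'])
    for a in (.03,.06,.09,.12):
        t=q0.copy();t[6]-=a;move_joints(t);s=pr(a)
        if abs(s['ft_torque'][2])>1.6: break
    sleep(.3);pr('hold')
    t[6]=q0[6]-(a-.07);  # ease most of the wind-up
    move_joints(t);pr('ease')
    command_gripper(.04);pr('open')
    p=np.array(sense()['position']);move_l(p+[0,0,.11],feed=.2)
    movep(np.array([.5359,-.1498,.22]),tool(np.radians(-81.8)));sleep(.3)
    s,p,d=snap('wrist','j1')
    for n in('c1','i1','j1'):
        f=np.load(n+'.npz');st=dict(position=f['pos'],tcp_rot=f['rot']);h=cv2.cvtColor(f['p'],cv2.COLOR_RGB2HSV)
        m=((h[...,2]>120)&(h[...,1]<90)).astype(np.uint8);m[:255]=0;m[287:]=0;m[:,:304]=0;m[:,326:]=0
        c=np.argwhere(m)[:,::-1].astype(np.float32);v=cv2.fitLine(c,cv2.DIST_L2,0,.01,.01).ravel()
        l=plane('wrist',[v[2:]-6*v[:2],v[2:]+6*v[:2]],.11,st);w=l[0]-l[1];print(n,len(c),np.degrees(np.arctan2(w[1],w[0]))%180)
E
```

```text
False 23.93 -81.00601109594376 0.0027516294240323945 [ 0.52439079 -0.40109525  0.00814884]
grip 24.29 -80.98695668650664 0.05334285563744529 [-8.63134617e-01 -1.11212192e-03  5.41148733e+00]
0.03 24.54 -82.66167170092382 0.18409155358459656 [-1.55443566  0.31792096  1.80227388]
0.06 24.79 -84.23656057140991 0.9004609055659633 [-1.15298725 -0.30070827  2.0089192 ]
0.09 25.04 -85.90503567086253 1.5682363229428558 [-0.88854804 -0.47197327  3.24870983]
0.12 25.29 -87.60899191380402 2.3375849758464478 [-2.19972099 -0.40142074  4.97282228]
hold 25.59 -87.67136579841483 2.372434389900234 [-2.41867133 -1.02398606  4.32975014]
ease 25.84 -84.11133493856553 0.8112591447620443 [-0.24492178 -0.17611237  4.53441545]
open 26.23 -83.95235276104349 -0.008162364332391137 [-0.03259243  0.56490046 -0.37789839]
c1 113 10.620704147994232
i1 109 11.5093960736195
j1 106 10.302835984848144
```

View pics/j1.png

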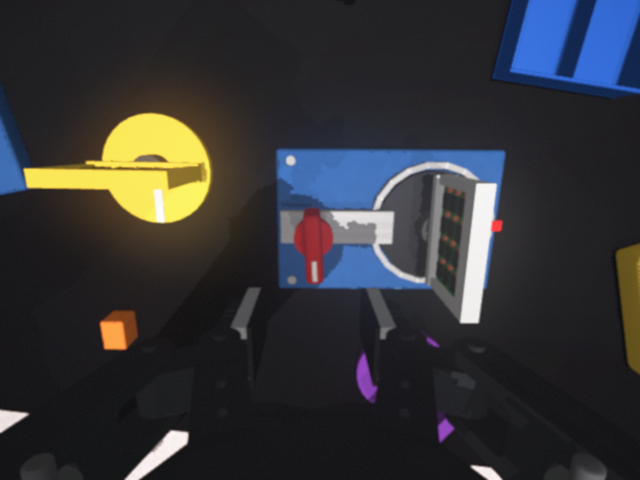

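The knob now stands tighter than at the start (10.3° against 10.6°). One last pointer check, then I'll hand in.

```bash
python3 - <<'E'
from h import *
movep(np.array([.53,-.29,.26]),tool(np.radians(-81.9)));sleep(.4)
s,p,d=snap('wrist','k1')
r=redmask(p);r[:,:320]=0;r[:,360:]=0;k=np.argwhere(r);print(k.mean(0),s['time_s'])
cv2.imwrite('pics/k1z.png',cv2.resize(p[90:290,110:370,::-1],None,fx=3,fy=3,interpolation=cv2.INTER_CUBIC))
E
```

```text
[191.22522523 337.28828829] 28.5667
```

View pics/k1z.png

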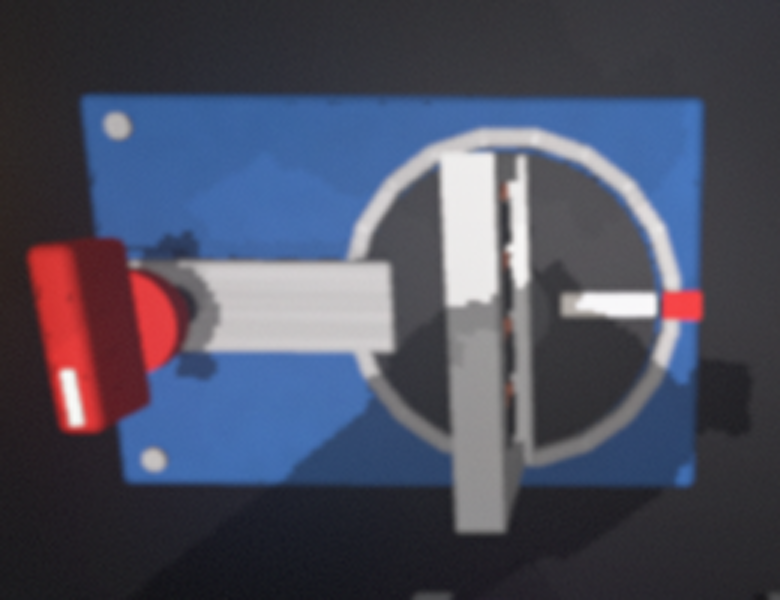

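The pointer (565–657, row 304 in the zoomed view) runs straight into the red mark (683,305), and the gripper is clear of everything.

```bash
python3 -c "
from rig import *
print(finish_job(), sense()['time_s'])"
```

```text
the job is handed in; nothing more can be done
the job is handed in; nothing more can be done
```

The white pointer stands at the red mark, the red clamp knob is tight again at its stop, and I handed the job in at about 28.6 s. `finish_job()` gives no verdict, so these are my own checks.

- **Loosening:** I turned the knob on the green board's holder about 0.65 rad anticlockwise, less than a quarter turn.
- **Swivel:** The disc turned freely, with almost no torque. I turned the board about 0.95 rad clockwise. In the last picture the pointer is in line with the mark to within about a pixel, roughly 1°.
- **Tightening:** I turned the knob back until it hit its stop, where the torque rose to about 2.1 N m.
    - **Failed check:** After I let go, the knob stood about 1° looser than at the start.
    - **Fix:** I pushed it home again to 2.3 N m and eased off the torque before opening the gripper. It then read 10.3°, against 10.6° at the start.
- **Disagreement:** Different views put the knob's angle 1–3° apart, so I relied on comparing the same view before and after. A spring-back of up to about 0.03 rad can't be ruled out.
- **Everything else:** I never touched the display's holder or the look-alikes. The highest forces I read at the wrist were around 6 N, and the gripper was clear of everything at hand-in.

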